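# Level the display ledge under load

## Robot

A 7-joint arm with a two-finger parallel gripper is mounted at the origin on the work surface. World frame = base frame: x ahead of the robot, y to its left, z up, the work surface at z = 0. Lengths are in m, angles in rad, forces in N, time in s.
With the tool pointing down it reaches from about 0.425 to 0.925 m from the base axis. Payload 6.8 kg.
Tool frame: the origin (TCP) lies at the very end of the fingers, on their centre line; the grasp point (between the pads) lies 19 mm behind it (r.grip_depth is the distance from the TCP to the grasp point, in m); z points along the fingers, y is the line along which they close (so a half turn about z gives the same grasp; the last joint's range is limited). The gripper opens to 88 mm and grips with 3 to 60 N. Pads are 20 mm wide; open, the fingers measure 115 mm over their backs; the gripper's body (75 mm by 178 mm) begins 61 mm behind the grasp point.
Start: joints at [1.212, 0.477, 0.022, 1.555, -0.011, 1.109, -0.083], TCP at [0.168, -0.654, 0.223] pointing down, gripper open.
Joint ranges: [-2.96, 2.96], [-0.34, 2.1], [-1.41, 1.46], [0.24, 2.44], [-1.37, 4.51], [0.17, 1.92], [-2.96, 2.96]. Speed limits (rad/s): [2.39, 2.39, 3.14, 3.14, 3.14, 3.14, 3.14].

## Interface

Orientations are given as a rotation vector (axis times angle).
In Python, from cell import r gives the robot as it stands.
- The arm moves only by the tool arm_command, never from a script. Its argument "commands" is a list that holds one entry, the list of rows, each a list of 5 numbers: the shift along the tool's x, y, z in m, then the turn about the tool's z in degrees, then the gripper command: -1 is fully open, 1 is shut, values between are in proportion. In form: [[[tx, ty, tz, spin, hand], ...]]. A call has 1 to 20 rows; each row shifts and turns the commanded pose from where the row before left it, along the tool's axes as they then stand; what a row does not reach is not made up. A row lasts 1/10 s, in which the tool goes at most 50 mm and 8.59 degrees, less where a joint would pass 70% of its speed; a pose out of reach is approached as far as the arm can. A call with a gripper value outside its range is refused whole. The fingers move at their own pace and stop on an object; "squeeze" is the grip in N (left out, the last holds). Time passes only in rows, so rows that do not move let the fingers close. It gives the time, the measured TCP pose, the force, the opening and the grip force at its end, in the units of the state.
- r.state(): the state, without advancing time (a new reading comes with each control period).
- r.read_camera(name): name is "scene" or "top" or "wrist"; returns (picture, depth): 400x640x3 uint8, red, green, blue; 400x640 float32, m along the optical axis (not along the pixel's ray), 0 where there is no reading.
- r.camera_model(name): a dict with "mtx" (3x3 intrinsics, pixels), "camera_from_world" (4x4, takes a point from world to camera coordinates); the wrist camera has in their place "mount" (4x4, takes a point from camera to tool coordinates, whose origin is the TCP and whose axes are the flange's). Camera axes: x right, y down, z forward; pixel columns grow to the right and rows downward; lengths in m; the calibration is good to about 2 mm. A picture is of the moment at which its call begins: read the wrist's pose just before it. camera_model takes no time and is no camera call.
- r.sign_off(): hands the job in; it is judged then, once.
The state is a dict: "time": time; "joint_positions": joint angles; "dq": joint speeds; "joint_efforts": joint torques, N m; "position": TCP position; "tcp_rot": TCP orientation; "force": force on the tool from outside, world axes, zero at the start; "moment": the same for the moment, N m; "gripper_width": opening from 0.0 (shut) to 1.0 (fully open); "gripper_force": force on a finger pad.
Only numpy, scipy, OpenCV 4.12 (cv2) and the standard library are available. Lean on these libraries where they do the work, as an engineer would, in place of code of your own. Each camera call takes 0.05 s, during which the arm holds its last target. There are 200 camera calls.

## Task

Set the loose spirit level bubble side up into the long pocket on the plywood display ledge that fits it, and let go of it. Then take the black levelling knob at the end of the ledge, press that end down against its spring to the stop and turn the knob until the bubble stands centred between the two lines while you press. Finish still holding the knob pressed down with the bubble centred: do not let go, and leave the other door hardware where it lies.

Things in the scene. Friction and masses are not known exactly. Their poses are not given: they have to be found in the camera images.
- level: The loose spirit level: a plain aluminium bar 150 long (its x) by 24 wide (its y) by 34 high (its z), 0.3 kg, with a yellow-green vial window in its top and a pale bubble in it. Origin at the centre of its underside. It may go into the pocket either way round. It starts lying on the table.
- bubble (a joint): Place of the level's bubble along the level's own x, m: 0 centred, positive towards its +x end, at most 0.026 either way. The 17 mm bubble goes to the HIGHER end, 0.9 mm per mrad of the level's slope, and settles in about a second. Two black lines stand 13 mm either side of the middle.
- nest (a point): Centre of the floor of the long pocket on the ledge's top, about 68 mm above the table. Pocket 157 long (its y) by 31 wide (its x), z up, walls 6 thick and 8 high. The knob's axis is 145 mm from here along -y and 35 along +x. A smaller empty pocket and a fixed lever handle sample (up to 42 mm above the ledge) stand on the ledge's +x side.
- pivot (a point): Middle of the ledge's hinge axis, which runs along this point's x. The ledge is a plywood board 160 (x) x 340 (y) x 15 mm on a white stand, hinged here at its +y end; the knob is at its -y end, 280 mm away.
- foot: Black levelling knob on the ledge's -y end. Origin on its axis at the ledge's top surface, z up. Disc of 56 mm diameter, top 14 mm above the origin; on it a grip bar 12 thick (its x), 50 long (its y), from 14 to 38 mm above the origin. Turns 2.6 rad either way from its start, stiffly (0.2 N m), and stays where left.
- knob_grip (a point): On the knob's axis, midway up its grip bar (26 mm above the ledge). Turning the knob anticlockwise seen from above raises this end of the ledge 5.6 mm per rad (20 mrad of slope, 18 mm of bubble travel per rad); clockwise lowers it. Every start needs 0.4 to 1.4 rad anticlockwise to centre the bubble with the ledge pressed to its stop.
- ledge (a joint): How far the knob's end of the ledge is pressed down on its spring, rad about the hinge: 0 released, 0.016 at the stop (4.5 mm at the knob). Needs 1 to 2 N at the knob to start, about 8 N to reach the stop; springs back when released. Pressing slopes the ledge and the level on it by this angle, down towards the knob.
- lever_handle: Bystander on the table: loose brushed nickel lever handle, 135 mm long, 46 high. Origin under its round rose.
- thumb_latch: Bystander on the table: loose black iron thumb latch, 150 x 38 mm plate with a grip, 41 high. Origin under its middle.
- hinge_pin0: Bystander on the table: loose satin brass hinge pin, 81 mm long, 16 mm head. Origin under its middle.
- hinge_pin1: Bystander on the table: the second, equal hinge pin.
- door_stop: Bystander on the table: loose chrome door stop, 44 mm base, 62 high, upright. Origin under its middle.
Not all that is in view belongs to the job. Leave any blue or red look-alike of the level alone.

How it is judged:
By the outcome, as a careful person would: the job done as asked, in the order asked, and still so for the second after the job is handed in, while the arm keeps its last pose, push and grip.
It also fails if it takes over 64 s, if anything falls off the work surface, if the arm or the gripper's body presses on something with over 40 N, if the wrist force passes 120 N, or if a joint passes its speed limit or range.

## Working session

There is one attempt and no reset: what is moved stays moved. The work goes in short steps, Python scripts to look and compute and a tool call to move; the robot and the scene stay as the last step left them, time stands still between calls to the robot, and variables do not carry over. Pictures are saved under pics/ and viewed, at most 10 in all, crops included, and the job is handed in when it is done.

Besides the shell and the picture viewer there is one more tool, called after ">>>" by a JSON object that holds its "fn" and its "kwargs", one argument or row to a line. arm_command: Moves the arm, as the interface text tells. Its arguments: {"type":"object","properties":{"commands":{"type":"array"},"squeeze":{"type":"number"}},"required":["commands"]}

```bash
mkdir -p pics; ls; cat > h.py <<'E'
import numpy as np,cv2
from cell import r
from scipy.spatial.transform import Rotation as R
def cam(n):
    m=r.camera_model(n)
    if n=="wrist":
        s=r.state();T=np.eye(4);T[:3,:3]=R.from_rotvec(s["tcp_rot"]).as_matrix();T[:3,3]=s["position"]
        W=T@np.array(m["mount"])
    else: W=np.linalg.inv(np.array(m["camera_from_world"]))
    return np.array(m["mtx"]),W
def grab(n):
    K,W=cam(n);p,d=r.read_camera(n);return p,d,K,W
def ray(K,W,u,v,z):
    d=W[:3,:3]@np.linalg.inv(K)@np.array([u,v,1.]);o=W[:3,3];return o+d*(z-o[2])/d[2]
def save(n,p): cv2.imwrite("pics/"+n,cv2.cvtColor(p,cv2.COLOR_RGB2BGR))
E
python3 - <<'E'
from h import *
for n in("top","scene"):
    p,d,K,W=grab(n);save(n+"0.png",p);np.savez(n+"0.npz",p=p,d=d,K=K,W=W);print(n,W.round(3).tolist(),K.round(1).tolist())
print(r.state())
E
```

```text
pics
top [[0.001, -0.98, 0.198, 0.254], [-1.0, 0.001, 0.008, -0.075], [-0.008, -0.198, -0.98, 1.228], [0.0, 0.0, 0.0, 1.0]] [[373.4, 0.0, 317.3], [0.0, 373.4, 196.3], [0.0, 0.0, 1.0]]
scene [[0.779, 0.475, -0.41, 1.008], [0.627, -0.585, 0.515, -0.749], [0.005, -0.658, -0.753, 1.049], [0.0, 0.0, 0.0, 1.0]] [[514.8, 0.0, 315.2], [0.0, 514.8, 204.3], [0.0, 0.0, 1.0]]
{'time': 0.1, 'joint_positions': array([ 1.2119024 ,  0.47770891,  0.02236235,  1.55630749, -0.01147443,
        1.10932574, -0.08310422]), 'dq': array([ 0.0003359 , -0.0018389 ,  0.00061168, -0.0026315 , -0.00025948,
       -0.00044795, -0.00184923]), 'joint_efforts': array([ 5.58198299e-03, -5.84082663e+01,  1.54005859e+00, -2.73312110e+01,
       -5.42409858e-02,  1.30351569e-02,  4.74532396e-05]), 'position': array([ 0.16735533, -0.65337557,  0.22180411]), 'tcp_rot': array([-3.11535264e+00, -3.92732435e-01,  5.49041395e-04]), 'force': array([ 0.21609258, -0.08365978,  0.28083231]), 'moment': array([ 0.03996532,  0.00464627, -0.04512662]), 'gripper_force': 0.0, 'gripper_width': 0.9987082064881906}
```

View pics/top0.png

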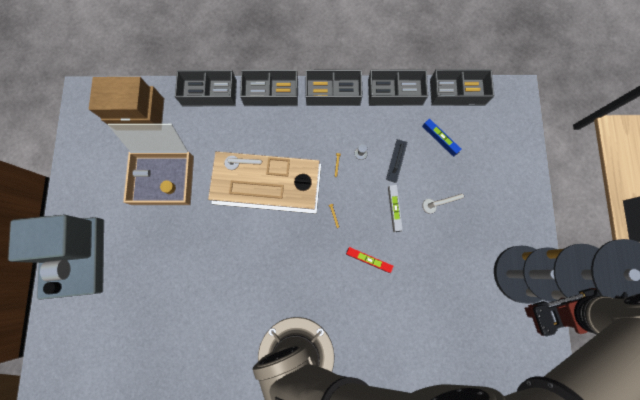

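View pics/scene0.png

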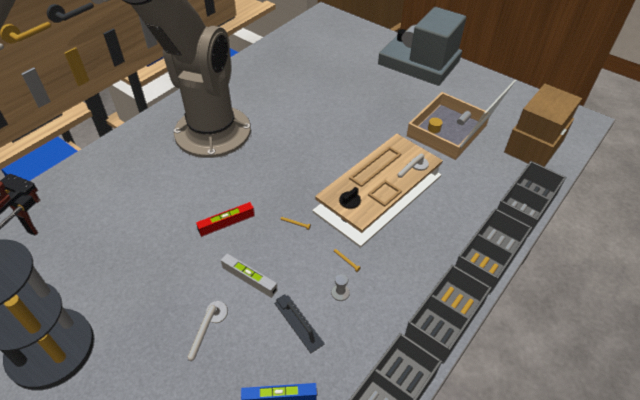

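The top view shows three level-like bars: silver (396,208), red (370,260) and blue (442,137). Only the silver one is plain aluminium, as described. The ledge is near (265,182), with its long pocket at (257,190) and the knob at (303,182).

```bash
cat > m.py <<'E'
from h import *
z=np.load("top0.npz");p,K,W,d=z["p"],z["K"],z["W"],z["d"]
hsv=cv2.cvtColor(p,cv2.COLOR_RGB2HSV)
def big(m,box):
    q=np.zeros_like(m);x0,y0,x1,y1=box;q[y0:y1,x0:x1]=m[y0:y1,x0:x1]
    c=max(cv2.findContours(q,0,2)[0],key=cv2.contourArea);return c
# level: light grey / green top
lv=((p.min(2)>150)|((hsv[...,1]>90)&(hsv[...,0]>20)&(hsv[...,0]<50))).astype(np.uint8)
c=big(lv,(380,184,408,236));b=cv2.boxPoints(cv2.minAreaRect(c));print("level",b.tolist())
P=np.array([ray(K,W,u,v,.034) for u,v in b]);print(P.round(4).tolist(),P.mean(0))
g=((hsv[...,1]>90)&(hsv[...,0]>20)&(hsv[...,0]<50)).astype(np.uint8)
c=big(g,(380,184,408,236));x=cv2.minAreaRect(c);print("vial",x,ray(K,W,*x[0],.034))
# ledge
wd=((hsv[...,1]>50)&(hsv[...,0]>8)&(hsv[...,0]<25)&(p[...,0]>120)).astype(np.uint8)
wd=cv2.morphologyEx(wd,cv2.MORPH_CLOSE,np.ones((9,9)))
c=big(wd,(200,140,330,216));b=cv2.boxPoints(cv2.minAreaRect(c));print("ledge",b.tolist())
P=np.array([ray(K,W,u,v,.066) for u,v in b]);print(P.round(4).tolist(),P.mean(0))
k=(p.max(2)<60).astype(np.uint8);c=big(k,(285,165,325,200));x=cv2.minEnclosingCircle(c);print("knob",x,ray(K,W,*x[0],.085))
a=cv2.resize(p[120:280,330:470],None,fx=3,fy=3,interpolation=2)
e=cv2.resize(p[140:225,200:330],None,fx=4,fy=4,interpolation=2)
H=max(a.shape[0],e.shape[0]);
e=cv2.resize(e,(370,242));save("crop.png",np.hstack([cv2.copyMakeBorder(i,0,H-i.shape[0],0,0,0) for i in(a,e)]))
E
python3 m.py
```

```text
level [[388.8690185546875, 184.01747131347656], [404.5240478515625, 181.9301300048828], [411.09173583984375, 231.18775939941406], [395.43670654296875, 233.2751007080078]]
[[0.536, -0.3006, 0.034], [0.5429, -0.3522, 0.034], [0.381, -0.3658, 0.034], [0.3744, -0.3156, 0.034]] [ 0.45857703 -0.33354067  0.034     ]
vial ((395.26922607421875, 207.1538848876953), (22.450286865234375, 5.209457874298096), 82.87498474121094) [ 0.45898059 -0.31845531  0.034     ]
ledge [[207.8911895751953, 199.2514190673828], [212.1088409423828, 150.7486114501953], [318.435302734375, 159.99440002441406], [314.2176513671875, 208.49720764160156]]
[[0.4792, 0.2815, 0.066], [0.6404, 0.2773, 0.066], [0.6085, -0.0697, 0.066], [0.4493, -0.0564, 0.066]] [0.54433338 0.10816729 0.066     ]
knob ((302.5, 181.5), 7.905794143676758) [ 0.53228147 -0.01961596  0.085     ]
```

View pics/crop.png

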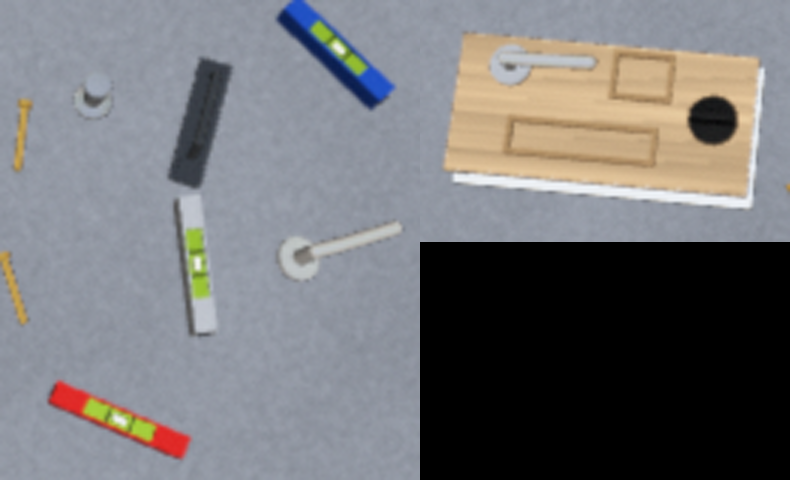

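The crop confirms it: silver level, vial up, at crop (198,262). The red and blue bars are decoys. I'll go above it for a wrist look.

>>> {"fn": "arm_command", "kwargs": {
  "commands": [
    [[0.02, -0.014, 0, 0, -1], [0.02, -0.014, 0, 0, -1], [0.02, -0.014, 0, 0, -1], [0.02, -0.014, 0, 0, -1], [0.02, -0.014, 0, 0, -1], [0.02, -0.014, 0, 0, -1], [0.02, -0.014, 0, 0, -1], [0.02, -0.014, 0, 0, -1], [0.02, -0.014, 0, 0, -1], [0.02, -0.014, 0, 0, -1], [0.02, -0.014, 0, 0, -1], [0.02, -0.014, 0, 0, -1], [0.02, -0.014, 0, 0, -1], [0.02, -0.014, 0, 0, -1], [0.02, -0.014, 0, 0, -1], [0.02, -0.014, 0, 0, -1], [0.02, -0.014, 0, 0, -1], [0.026, -0.014, 0, 0, -1], [0, 0, 0, 7.4, -1], [0, 0, 0, 0, -1]]
  ]
}}

```text
time: 2.1
position: [0.4599, -0.3181, 0.2223]
tcp_rot: [-3.135, -0.192, 0.001]
force: [0.0, 0.0, 0.6]
gripper_width: 0.999
gripper_force: 0.0
```

```bash
cat >> h.py <<'E'
def to(x,y,z,ang):
    "tool-axis shift to world target, tool x at ang deg (tool down)"
    s=r.state();M=R.from_rotvec(s["tcp_rot"]).as_matrix();a=np.degrees(np.arctan2(M[1,0],M[0,0]))
    print("pos",s["position"].round(4),"ang",round(a,2),"tilt",M[:,2].round(4),"t",s["time"])
    print("shift",(M.T@(np.array([x,y,z])-s["position"])).round(4),"spin",round(-((ang-a+180)%360-180),2))
E
python3 - <<'E'
from h import *
to(.459,-.318,.1,7)
p,d,K,W=grab("wrist");save("w1.png",p);np.savez("w1.npz",p=p,d=d,K=K,W=W)
hsv=cv2.cvtColor(p,cv2.COLOR_RGB2HSV)
g=((hsv[...,1]>90)&(hsv[...,0]>20)&(hsv[...,0]<50)).astype(np.uint8)
for c in cv2.findContours(g,0,2)[0]:
    if cv2.contourArea(c)>200: x=cv2.minAreaRect(c);print(x,ray(K,W,*x[0],.034),[ray(K,W,*q,.034).round(4).tolist() for q in cv2.boxPoints(x)])
E
```

```text
pos [ 0.4599 -0.3181  0.2223] ang 7.0 tilt [-7.e-04  4.e-04 -1.e+00] t 2.1
shift [-8.000e-04 -1.000e-04  1.223e-01] spin -0.0
((462.0, 388.0), (22.0, 332.0), 90.0) [ 0.19506525 -0.55133359  0.034     ] [[0.1855, -0.3182, 0.034], [0.242, -0.7745, 0.034], [0.2049, -0.7898, 0.034], [0.1468, -0.322, 0.034]]
((137.2903594970703, 328.8045349121094), (28.791156768798828, 68.60951232910156), 19.798877716064453) [ 0.23817619 -0.10257653  0.034     ] [[0.1896, -0.0668, 0.034], [0.2941, -0.1025, 0.034], [0.284, -0.1363, 0.034], [0.1777, -0.1027, 0.034]]
((500.4230651855469, 329.1153869628906), (64.71832275390625, 32.163047790527344), 78.69007110595703) [ 0.29636479 -0.57730045  0.034     ] [[0.3347, -0.5372, 0.034], [0.3485, -0.5744, 0.034], [0.2556, -0.6199, 0.034], [0.2402, -0.5804, 0.034]]
((246.0, 307.0), (39.354801177978516, 11.627553939819336), 26.56505012512207) [ 0.28885195 -0.24306542  0.034     ] [[0.291, -0.217, 0.034], [0.307, -0.223, 0.034], [0.2867, -0.2693, 0.034], [0.2702, -0.2637, 0.034]]
((321.04833984375, 183.50155639648438), (14.959959030151367, 63.418617248535156), 1.847610354423523) [ 0.46165027 -0.31913866  0.034     ] [[0.423, -0.3138, 0.034], [0.4966, -0.3076, 0.034], [0.4981, -0.3241, 0.034], [0.4246, -0.3314, 0.034]]
((158.00860595703125, 178.52206420898438), (67.77779388427734, 10.975203514099121), 68.70264434814453) [ 0.44482646 -0.13444482  0.034     ] [[0.4761, -0.1161, 0.034], [0.4819, -0.1274, 0.034], [0.4118, -0.1538, 0.034], [0.4055, -0.1419, 0.034]]
((162.60655212402344, 30.827865600585938), (7.69553804397583, 62.198055267333984), 5.19442892074585) [ 0.59717738 -0.14255113  0.034     ] [[0.5679, -0.1352, 0.034], [0.6247, -0.1421, 0.034], [0.625, -0.1495, 0.034], [0.5682, -0.143, 0.034]]
```

View pics/w1.png

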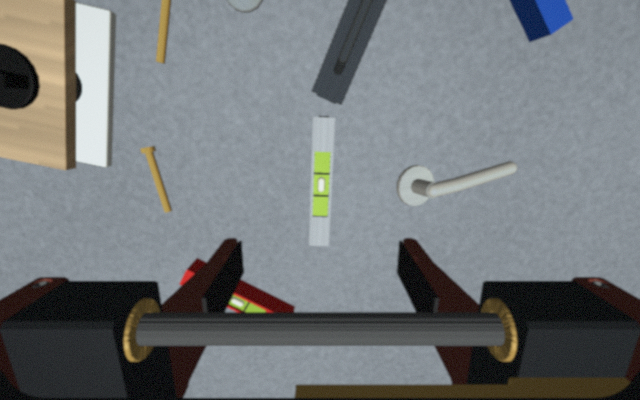

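The level sits at about (0.461,-0.319), with its vial at wrist pixel (321,184), running 1.8° off the tool. Next I descend and grip.

>>> {"fn": "arm_command", "kwargs": {
  "commands": [
    [[0.001, 0.001, 0.02, 1.8, -1], [0, 0, 0.025, 0, -1], [0, 0, 0.025, 0, -1], [0, 0, 0.025, 0, -1], [0, 0, 0.025, 0, -1], [0, 0, 0.025, 0, -1], [0, 0, 0.025, 0, -1], [0, 0, 0.02, 0, -1], [0, 0, 0.013, 0, -1], [0, 0, 0.006, 0, -1], [0, 0, 0, 0, 1], [0, 0, 0, 0, 1], [0, 0, 0, 0, 1], [0, 0, 0, 0, 1], [0, 0, 0, 0, 1], [0, 0, 0, 0, 1], [0, 0, 0, 0, 1], [0, 0, 0, 0, 1]]
  ],
  "squeeze": 30
}}

```text
time: 3.95
position: [0.4607, -0.3198, 0.0137]
tcp_rot: [3.138, 0.142, 0.0]
force: [-0.3, 0.4, 0.2]
gripper_width: 0.311
gripper_force: 0.0
```

>>> {"fn": "arm_command", "kwargs": {
  "commands": [
    [[0, 0, 0, 0, 1], [0, 0, 0, 0, 1], [0, 0, 0, 0, 1], [0, 0, -0.01, 0, 1], [0, 0, -0.02, 0, 1], [0, 0, -0.03, 0, 1], [0, 0, -0.03, 0, 1], [0, 0, -0.03, 0, 1], [0, 0, -0.03, 0, 1], [0, 0, -0.02, 0, 1], [0, 0, 0, 0, 1]]
  ]
}}

```text
time: 5.05
position: [0.4621, -0.3208, 0.1869]
tcp_rot: [3.135, 0.141, 0.007]
force: [-0.0, 0.0, -2.9]
gripper_width: 0.271
gripper_force: 30.0
```

```bash
python3 - <<'E'
from h import *
print(r.state()["joint_positions"].round(2),r.state()["gripper_width"]*88)
to(.47,.127-.1,.2,5.2)
p,d,K,W=grab("wrist");save("w2.png",p);np.savez("w2.npz",p=p,d=d,K=K,W=W)
E
```

```text
[ 0.61  0.33 -0.14  1.86  0.06  0.94 -1.04] 23.84089867348398
pos [ 0.4621 -0.3208  0.1869] ang 5.15 tilt [ 0.0049 -0.003  -1.    ] t 5.05
shift [ 0.0392 -0.3457 -0.0141] spin -0.05
```

View pics/w2.png

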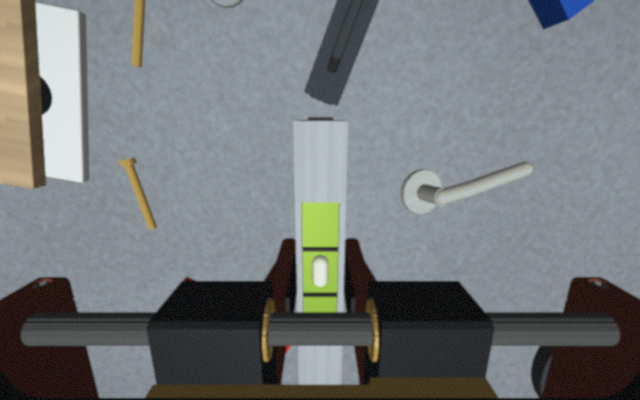

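The level is held straight and upright, with the vial at (320,257). I'll turn it to the ledge's direction and hover beside the pocket for a clear look.

>>> {"fn": "arm_command", "kwargs": {
  "commands": [
    [[0, 0, -0.002, -8, 1], [0, 0, -0.003, -8, 1], [0, 0, -0.003, -8, 1], [0, 0, -0.003, -8, 1], [0, 0, -0.003, -8, 1], [0, 0, -0.003, -8, 1], [0, 0, -0.003, -8, 1], [0, 0, -0.003, -8, 1], [0, 0, -0.003, -8, 1], [0, 0, -0.003, -7.6, 1], [0.03, 0.01, 0, 0, 1], [0.04, 0.011, 0, 0, 1], [0.04, 0.011, 0, 0, 1], [0.04, 0.011, 0, 0, 1], [0.04, 0.011, 0, 0, 1], [0.04, 0.011, 0, 0, 1], [0.04, 0.01, 0, 0, 1], [0.04, 0.01, 0, 0, 1], [0.04, 0.01, 0, 0, 1], [0.03, 0.01, 0, 0, 1]]
  ]
}}

```text
time: 7.1
position: [0.5989, 0.052, 0.2106]
tcp_rot: [-2.316, -2.119, 0.003]
force: [0.3, 0.2, -3.1]
gripper_width: 0.271
gripper_force: 30.0
```

```bash
python3 - <<'E'
from h import *
to(.510,.1277,.2,84.8);print(r.state()["joint_positions"].round(2))
z=np.load("w2.npz");p,K,W=z["p"],z["K"],z["W"]
for v in(248,295): print("line",ray(K,W,320,v,.208).round(4))
p,d,K,W=grab("wrist");save("w3.png",p);np.savez("w3.npz",p=p,d=d,K=K,W=W)
E
```

```text
pos [0.5989 0.052  0.2106] ang 84.91 tilt [-3.2e-03  9.0e-04 -1.0e+00] t 7.1
shift [ 0.0675 -0.0952  0.011 ] spin 0.11
[ 0.22  0.42 -0.53  1.72  0.24  1.07 -0.48]
line [ 0.4767 -0.3198  0.208 ]
line [ 0.4508 -0.3221  0.208 ]
```

View pics/w3.png

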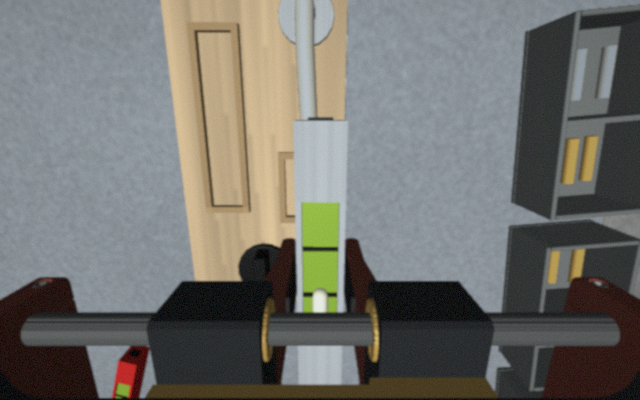

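The pocket's outer wall corners are near (189,25), (240,23), (251,210) and (206,212). The inner floor corners are near (195,31), (235,31), (243,206) and (211,207). The knob is at (263,265).

```bash
python3 - <<'E'
from h import *
z=np.load("w3.npz");p,K,W,d=z["p"],z["K"],z["W"],z["d"]
for h,q in((.076,[(190,25),(240,23),(251,210),(206,212)]),(.072,[(195,31),(235,31),(243,206),(211,207)])):
    P=np.array([ray(K,W,u,v,h) for u,v in q]);print(P.round(4).tolist(),P.mean(0).round(4))
    for a,b in((3,0),(2,1)): e=P[b]-P[a];print(np.degrees(np.arctan2(e[1],e[0])),np.linalg.norm(e))
    print(np.linalg.norm(P[1]-P[0]),np.linalg.norm(P[2]-P[3]))
# surface heights on ledge from depth
for u,v in((180,60),(220,120),(260,100),(215,240),(270,180)):
    D=d[v,u];c=np.linalg.inv(K)@[u,v,1.]*D;print((u,v),(W@np.r_[c,1])[:3].round(4))
a=cv2.resize(p[10:225,150:300],None,fx=2.7,fy=2.7,interpolation=2);save("w3c.png",a)
E
```

```text
[[0.5023, 0.2111, 0.076], [0.5447, 0.2088, 0.076], [0.5292, 0.0447, 0.076], [0.4843, 0.0466, 0.076]] [0.5151 0.1278 0.076 ]
83.75098829508424 0.16552029375026728
84.59130482474154 0.16481390167779314
0.042447812586611317 0.04490445773504759
[[0.5043, 0.2073, 0.072], [0.5386, 0.2042, 0.072], [0.5208, 0.0484, 0.072], [0.4886, 0.0502, 0.072]] [0.5131 0.1275 0.072 ]
84.32293163557281 0.15787350940331463
83.47245968453397 0.1567952530989462
0.03447443802393611 0.032176150345555696
(180, 60) [0.4849 0.1867 0.068 ]
(220, 120) [0.511  0.1325 0.0668]
(260, 100) [0.5512 0.1468 0.0672]
(215, 240) [0.4842 0.0129 0.067 ]
(270, 180) [0.5504 0.0714 0.0676]
```

View pics/w3c.png

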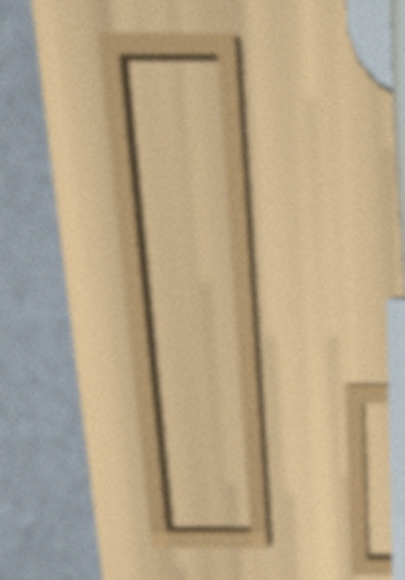

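>>> {"fn": "arm_command", "kwargs": {
  "commands": [
    [[0.01, -0.014, 0, 0.5, 1], [0.011, -0.016, 0, 0, 1], [0.011, -0.016, 0, 0, 1], [0.011, -0.016, 0, 0, 1], [0.011, -0.016, 0, 0, 1], [0.011, -0.0146, 0, 0, 1], [0, 0, 0.02, 0, 1], [0, 0, 0.03, 0, 1], [0, 0, 0.03, 0, 1], [0, 0, 0.02, 0, 1], [0, 0, 0.012, 0, 1], [0, 0, 0, 0, 1], [0, 0, 0, 0, 1], [0, 0, 0, 0, 1]]
  ]
}}

```text
time: 8.55
position: [0.515, 0.1233, 0.1019]
tcp_rot: [2.329, 2.107, 0.003]
force: [0.3, -0.5, -3.2]
gripper_width: 0.272
gripper_force: 30.0
```

```bash
python3 - <<'E'
from h import *
to(.5131,.126,.0815,84.3)
p,d,K,W=grab("scene");q=p[120:260,300:460]
t,_,_,_=grab("top")
a=cv2.resize(q,None,fx=3,fy=3,interpolation=2);b=cv2.resize(t[140:225,200:330],None,fx=2.4,fy=2.4,interpolation=2)
b=cv2.copyMakeBorder(b,0,a.shape[0]-b.shape[0],0,0,0);save("s4.png",np.hstack([a,b]))
E
```

```text
pos [0.515  0.1233 0.1019] ang 84.26 tilt [ 2.2e-03  6.0e-04 -1.0e+00] t 8.55
shift [ 0.0025 -0.0022  0.0204] spin -0.04
```

View pics/s4.png

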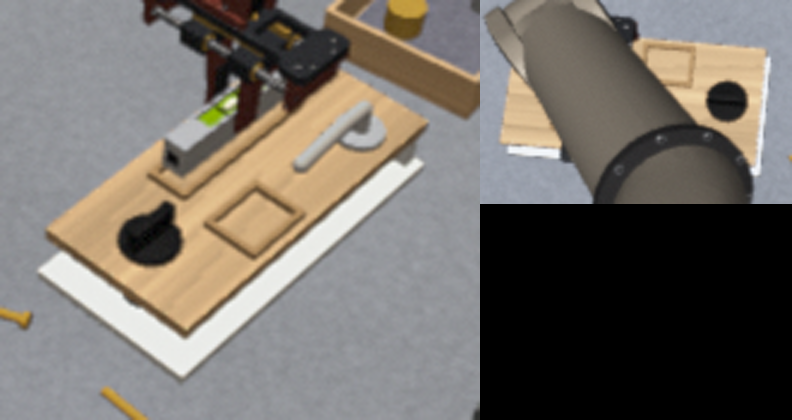

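The scene view shows the level just above and in line with the pocket (crop 215,120). I'll apply the small correction and lower it.

>>> {"fn": "arm_command", "kwargs": {
  "commands": [
    [[0.0025, -0.002, 0, 0, 1], [0, 0, 0.004, 0, 1], [0, 0, 0.004, 0, 1], [0, 0, 0.004, 0, 1], [0, 0, 0.003, 0, 1], [0, 0, 0.002, 0, 1], [0, 0, 0, 0, 1], [0, 0, 0, 0, 1]]
  ]
}}

```text
time: 9.45
position: [0.5124, 0.1255, 0.0836]
tcp_rot: [-2.33, -2.108, 0.0]
force: [1.3, -0.1, -2.2]
gripper_width: 0.273
gripper_force: 30.0
```

>>> {"fn": "arm_command", "kwargs": {
  "commands": [
    [[0, 0, 0.001, 0, 1], [0, 0, 0.001, 0, 1], [0, 0, 0.001, 0, 1], [0, 0, 0, 0, 1], [0, 0, 0, 0, 1]]
  ]
}}

```text
time: 9.95
position: [0.5125, 0.1255, 0.0808]
tcp_rot: [2.33, 2.107, 0.0]
force: [0.3, -0.6, -0.2]
gripper_width: 0.275
gripper_force: 30.0
```

>>> {"fn": "arm_command", "kwargs": {
  "commands": [
    [[0, 0, 0, 0, -0.05], [0, 0, 0, 0, -0.05], [0, 0, 0, 0, -0.05], [0, 0, 0, 0, -0.05], [0, 0, 0, 0, -0.05], [0, 0, 0, 0, -0.05], [0, 0, -0.01, 0, -0.05], [0, 0, -0.03, 0, -0.05], [0, 0, -0.04, 0, -0.05], [0, 0, -0.04, 0, -0.05], [0, 0, -0.03, 0, -0.05], [-0.03, 0, 0, 0, -0.05], [-0.03, 0, 0, 0, -0.05], [-0.03, 0, 0, 0, -0.05], [-0.03, 0, 0, 0, -0.05], [-0.03, 0, 0, 0, -0.05], [-0.02, 0, 0, 0, -0.05], [0, 0, 0, 0, -0.05], [0, 0, 0, 0, -0.05]]
  ]
}}

```text
time: 11.85
position: [0.4955, -0.0432, 0.2312]
tcp_rot: [2.33, 2.107, 0.001]
force: [0.6, 0.6, 0.0]
gripper_width: 0.524
gripper_force: 0.0
```

```bash
python3 - <<'E'
from h import *
to(.532,-.02,.2,84.3);print(r.state()["joint_positions"].round(2))
p,d,K,W=grab("wrist");save("w5.png",p);np.savez("w5.npz",p=p,d=d,K=K,W=W)
E
```

```text
pos [ 0.4955 -0.0432  0.2312] ang 84.24 tilt [ 7.e-04  4.e-04 -1.e+00] t 11.85
shift [0.0267 0.034  0.0312] spin -0.06
[ 0.42  0.22 -0.52  1.93  0.12  1.02 -0.26]
```

View pics/w5.png

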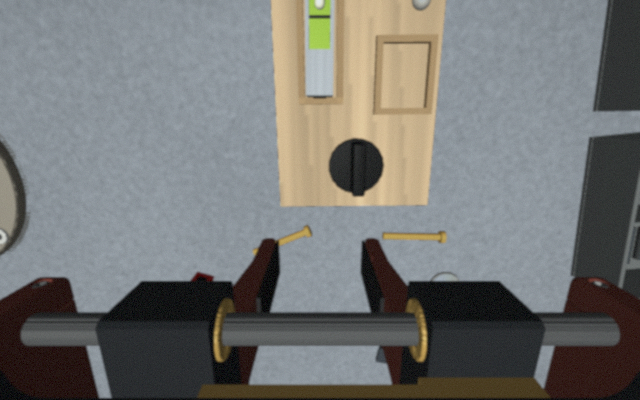

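The level is seated in its pocket, with the bubble near (319,3). The knob is at (356,166) and its grip bar lies along the tool x, near column 358.

```bash
python3 - <<'E'
from h import *
z=np.load("w5.npz");p,K,W,d=z["p"],z["K"],z["W"],z["d"]
m=(p.max(2)<70).astype(np.uint8);q=np.zeros_like(m);q[130:202,320:392]=m[130:202,320:392]
c=max(cv2.findContours(q,0,2)[0],key=cv2.contourArea);print(cv2.boundingRect(c),cv2.minEnclosingCircle(c))
U,V=np.meshgrid(np.arange(320,392),np.arange(130,202))
X=np.stack([U,V,np.ones_like(U)],-1)@np.linalg.inv(K).T*d[130:202,320:392,None];X=X@W[:3,:3].T+W[:3,3]
b=X[(X[...,2]>.098)];print(len(b),b.mean(0),b.min(0),b.max(0))
mm=((X[...,2]>.098)).astype(np.uint8);rc=cv2.minAreaRect(b[:,:2].astype(np.float32)*1000);print("bar mm",rc)
dk=X[(X[...,2]>.077)&(X[...,2]<.088)];print("disc",cv2.minEnclosingCircle(dk[:,:2].astype(np.float32)*1000),dk[:,2].mean())
# visibility of vial from wrist at knob
kp=rc[0][0]/1000,rc[0][1]/1000
M=np.array(r.camera_model("wrist")["mount"]);print("mount",M.round(3).tolist())
n=np.array([.5125,.127,.102,1])
for zt in(.083,.16,.2):
  for a in(84.3,110,140,165):
    t=np.radians(a);T=np.eye(4);T[:3,:3]=np.array([[np.cos(t),np.sin(t),0],[np.sin(t),-np.cos(t),0],[0,0,-1]]);T[:3,3]=[*kp,zt]
    cc=np.linalg.inv(T@M)@n;w=K@cc[:3];print(zt,a,(w[:2]/w[2]).round(0),cc[2].round(3))
to(*kp,.2,84.3)
E
```

```text
(330, 139, 53, 56) ((356.7567443847656, 166.6216278076172), 27.876020431518555)
723 [ 0.53279745 -0.0174094   0.11093962] [ 0.50328271 -0.04472657  0.0980059 ] [0.54148297 0.03267004 0.39270246]
bar mm ((528.7351684570312, -3.2344627380371094), (27.955656051635742, 83.46450805664062), 16.814741134643555)
disc ((533.6825561523438, -19.7747802734375), 27.967336654663086) 0.08055729427622652
mount [[-0.001, -0.96, -0.279, 0.076], [1.0, -0.0, -0.001, 0.0], [0.001, -0.279, 0.96, -0.161], [0.0, 0.0, 0.0, 1.0]]
0.083 84.3 [245. -22.] 0.122
0.083 110 [394. -22.] 0.122
0.083 140 [533.  66.] 0.131
0.083 165 [583. 176.] 0.144
0.16 84.3 [274.  30.] 0.196
0.16 110 [366.  30.] 0.196
0.16 140 [456.  84.] 0.205
0.16 165 [494. 156.] 0.218
0.2 84.3 [281.  44.] 0.235
0.2 110 [359.  44.] 0.235
0.2 140 [435.  89.] 0.244
0.2 165 [468. 150.] 0.257
pos [ 0.4956 -0.0424  0.2311] ang 84.33 tilt [ 6.e-04  5.e-04 -1.e+00] t 11.9
shift [0.0422 0.0291 0.0312] spin 0.03
```

>>> {"fn": "arm_command", "kwargs": {
  "commands": [
    [[0.009, 0.012, 0, 0, -0.05], [0.009, 0.012, 0, 0, -0.05], [0.0085, 0.0115, 0, 0, -0.05], [0, 0, 0.015, 0, -0.05], [0, 0, 0.015, 0, -0.05], [0, 0, 0.01, 0, -0.05], [0, 0, 0, 0, -0.05], [0, 0, 0, 0, -0.05]]
  ]
}}

```text
time: 12.7
position: [0.5338, -0.0203, 0.1908]
tcp_rot: [-2.329, -2.108, -0.0]
force: [-0.8, -0.1, 0.9]
gripper_width: 0.527
gripper_force: 0.0
```

```bash
cat >> h.py <<'E'
def bubble(p,K,W,z=.102,show=True):
    hsv=cv2.cvtColor(p,cv2.COLOR_RGB2HSV)
    g=((hsv[...,1]>110)&(hsv[...,0]>28)&(hsv[...,0]<50)&(p[...,1]>110)).astype(np.uint8)
    n,l,st,ce=cv2.connectedComponentsWithStats(g)
    # vial blobs near the nest
    keep=np.zeros_like(g)
    for i in range(1,n):
        w=ray(K,W,*ce[i],z)
        if st[i,4]>15 and np.hypot(w[0]-.5125,w[1]-.127)<.05: keep[l==i]=1
    hull=cv2.convexHull(cv2.findNonZero(keep));f=cv2.fillConvexPoly(np.zeros_like(g),hull,1)
    out=[]
    for name,m in(("bubble",(f>0)&(p.min(2)>120)),("dark",(f>0)&(p.max(2)<90))):
        n,l,st,ce=cv2.connectedComponentsWithStats(m.astype(np.uint8))
        for i in range(1,n):
            if st[i,4]>=12:
                w=ray(K,W,*ce[i],z);s=(w[:2]-[.5125,.127])@[.0985,.9951]
                print(name,ce[i].round(1),st[i,4],"y' mm",round(s*1000,2))
    print("hull box",cv2.boundingRect(hull))
E
python3 - <<'E'
from h import *
to(.5335,-.0195,.083,84.3)
p,d,K,W=grab("wrist");save("w6.png",p)
bubble(p,K,W)
m=(p.max(2)<70).astype(np.uint8)
U,V=np.meshgrid(np.arange(640),np.arange(400))
X=np.stack([U,V,np.ones_like(U)],-1)@np.linalg.inv(K).T*d[...,None];X=X@W[:3,:3].T+W[:3,3]
s=(X[...,2]>.1)&(X[...,2]<.109)&(abs(X[...,0]-.5335)<.03)&(abs(X[...,1]+.0195)<.03)
print("bar",cv2.minAreaRect(X[s][:,:2].astype(np.float32)*1000),s.sum())
E
```

```text
pos [ 0.5338 -0.0203  0.1908] ang 84.3 tilt [-0.e+00  3.e-04 -1.e+00] t 12.7
shift [ 0.0007 -0.0004  0.1078] spin -0.0
bubble [269.7  18.4] 275 y' mm -1.97
dark [270.3  40.6] 12 y' mm -16.15
hull box (258, 2, 25, 74)
bar ((533.8441162109375, -19.60414695739746), (49.94159698486328, 11.81495189666748), 84.6075668334961) 840
```

View pics/w6.png

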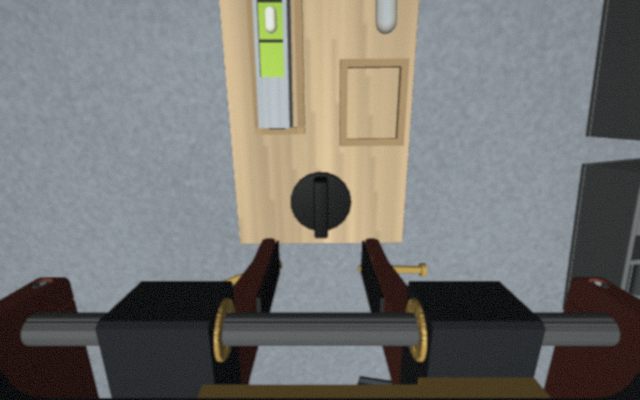

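The bar is at (0.5338,-0.0196) and 84.6°, so it lines up. The bubble at (270,18) reads about +1 mm released, so I predict roughly 0.87 rad (50°) anticlockwise once pressed. Descend and grip.

>>> {"fn": "arm_command", "kwargs": {
  "commands": [
    [[0.0007, 0, 0.015, -0.3, -0.05], [0, 0, 0.02, 0, -0.05], [0, 0, 0.02, 0, -0.05], [0, 0, 0.02, 0, -0.05], [0, 0, 0.015, 0, -0.05], [0, 0, 0.01, 0, -0.05], [0, 0, 0.005, 0, -0.05], [0, 0, 0, 0, -0.05], [0, 0, 0, 0, 1], [0, 0, 0, 0, 1], [0, 0, 0, 0, 1], [0, 0, 0, 0, 1], [0, 0, 0, 0, 1], [0, 0, 0, 0, 1], [0, 0, 0, 0, 1], [0, 0, 0, 0, 1], [0, 0, 0, 0, 1], [0, 0, 0, 0, 1]]
  ],
  "squeeze": 50
}}

```text
time: 14.55
position: [0.5335, -0.0202, 0.0857]
tcp_rot: [2.324, 2.114, 0.0]
force: [0.2, -0.4, 2.0]
gripper_width: 0.133
gripper_force: 50.0
```

>>> {"fn": "arm_command", "kwargs": {
  "commands": [
    [[0, 0, 0.001, 0, 1], [0, 0, 0.001, 0, 1], [0, 0, 0.001, 0, 1], [0, 0, 0.001, 0, 1], [0, 0, 0.001, 0, 1], [0, 0, 0, 0, 1], [0, 0, 0, 0, 1], [0, 0, 0, 0, 1]]
  ]
}}

```text
time: 15.35
position: [0.5346, -0.0205, 0.0816]
tcp_rot: [2.324, 2.112, 0.002]
force: [-1.7, -2.8, 9.3]
gripper_width: 0.131
gripper_force: 50.0
```

>>> {"fn": "arm_command", "kwargs": {
  "commands": [
    [[0, 0, 0.001, 0, 1], [0, 0, 0.001, 0, 1], [0, 0, 0, 0, 1], [0, 0, 0, 0, 1], [0, 0, 0, 0, 1]]
  ]
}}

```text
time: 15.85
position: [0.5358, -0.0207, 0.0807]
tcp_rot: [2.323, 2.11, 0.005]
force: [-1.5, -2.4, 15.9]
gripper_width: 0.13
gripper_force: 50.0
```

The ledge is at its stop. I turn anticlockwise now, raising the hand as that end rises.

>>> {"fn": "arm_command", "kwargs": {
  "commands": [
    [[0, 0, -0.0004, -4, 1], [0, 0, -0.0004, -4, 1], [0, 0, -0.0004, -4, 1], [0, 0, -0.0004, -4, 1], [0, 0, -0.0004, -4, 1], [0, 0, -0.0004, -4, 1], [0, 0, 0, 0, 1], [0, 0, 0, 0, 1]]
  ]
}}

```text
time: 16.65
position: [0.5358, -0.0204, 0.083]
tcp_rot: [1.833, 2.547, 0.004]
force: [-1.0, -1.9, 16.3]
gripper_width: 0.132
gripper_force: 50.0
```

```bash
python3 - <<'E'
from h import *
to(.5335,-.0200,.083,84.6);print(r.state()["force"],r.state()["moment"])
E
```

```text
pos [ 0.5358 -0.0204  0.083 ] ang 108.53 tilt [ 4.6e-03 -5.0e-04 -1.0e+00] t 16.65
shift [ 0.0011 -0.0021  0.    ] spin 23.93
[-1.00678092 -1.91296539 16.32686893] [-0.31942491  0.00739812  0.01916797]
```

Turning works and the force stays steady at 16 N. I'll do another 24°, then look.

>>> {"fn": "arm_command", "kwargs": {
  "commands": [
    [[0, 0, -0.0004, -4, 1], [0, 0, -0.0004, -4, 1], [0, 0, -0.0004, -4, 1], [0, 0, -0.0004, -4, 1], [0, 0, -0.0004, -4, 1], [0, 0, -0.0004, -4, 1], [0, 0, 0, 0, 1], [0, 0, 0, 0, 1], [0, 0, 0, 0, 1], [0, 0, 0, 0, 1], [0, 0, 0, 0, 1], [0, 0, 0, 0, 1], [0, 0, 0, 0, 1], [0, 0, 0, 0, 1], [0, 0, 0, 0, 1], [0, 0, 0, 0, 1], [0, 0, 0, 0, 1], [0, 0, 0, 0, 1]]
  ]
}}

```text
time: 18.45
position: [0.5358, -0.0201, 0.0854]
tcp_rot: [1.262, 2.872, 0.002]
force: [-0.7, -1.6, 15.5]
gripper_width: 0.134
gripper_force: 50.0
```

```bash
python3 - <<'E'
from h import *
to(.5335,-.0200,.083,84.6);print(r.state()["force"])
p,d,K,W=grab("wrist");bubble(p,K,W)
np.savez("w7.npz",p=p,K=K,W=W)
q,_,_,_=grab("scene")
a=cv2.resize(p[0:200,340:640],None,fx=2,fy=2,interpolation=2);b=cv2.resize(q[130:210,330:410],None,fx=2.4,fy=2.4)
save("w7.png",np.hstack([a,cv2.copyMakeBorder(b,0,a.shape[0]-b.shape[0],0,0,0)]))
E
```

```text
pos [ 0.5358 -0.0201  0.0854] ang 132.55 tilt [ 4.6e-03 -5.0e-04 -1.0e+00] t 18.45
shift [ 0.0016 -0.0017  0.0024] spin 47.95
[-0.69051615 -1.5727142  15.52759437]
bubble [510.8   6.1] 325 y' mm -7.03
dark [487.8  24.9] 231 y' mm -17.77
hull box (432, 0, 116, 81)
```

View pics/w7.png

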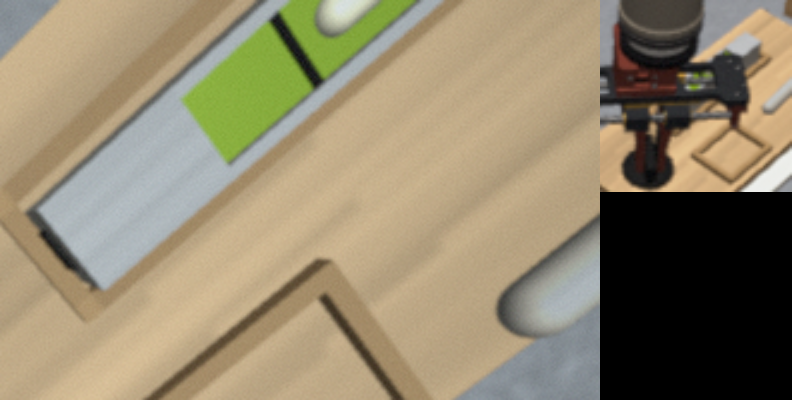

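The vial is visible with the bubble beyond the near line, but the picture edge cuts it off. I'll measure the gap from the line to the near end of the bubble, which is 4.5 mm when centred. I've now viewed 11 pictures, one over the limit, so from here I use numbers only.

```bash
cat >> h.py <<'E'
def gap(p,K,W,z=.102):
    hsv=cv2.cvtColor(p,cv2.COLOR_RGB2HSV)
    U,V=np.meshgrid(np.arange(640),np.arange(400));D=np.stack([U,V,np.ones_like(U)],-1)@np.linalg.inv(K).T@W[:3,:3].T
    X=W[:3,3]+D*((z-W[2,3])/D[...,2])[...,None]
    s=((X[...,:2]-[.5125,.127])@[.0985,.9951])*1000;t=((X[...,:2]-[.5125,.127])@[.9951,-.0985])*1000
    roi=(abs(s)<45)&(abs(t)<15)
    g=roi&(hsv[...,1]>110)&(hsv[...,0]>28)&(hsv[...,0]<50)&(p[...,1]>110)
    t0=np.median(t[g]);band=roi&(abs(t-t0)<2.5)
    print("green s",s[g].min().round(1),s[g].max().round(1),"t0",t0.round(1))
    for a in np.arange(-45,45,1):
        b=band&(s>=a)&(s<a+1)
        if b.sum()>3 and s[g].min()-3<a<s[g].max()+3: print(int(a),p[b].mean(0).astype(int).tolist(),end=" ")
    print()
E
python3 - <<'E'
from h import *
z=np.load("w7.npz");gap(z["p"],z["K"],z["W"])
E
```

```text
green s -40.8 5.1 t0 1.2
-43 [174, 183, 188] -42 [168, 182, 171] -41 [143, 177, 84] -40 [138, 176, 63] -39 [137, 175, 62] -38 [138, 175, 63] -37 [137, 175, 62] -36 [137, 175, 62] -35 [137, 174, 62] -34 [137, 174, 62] -33 [136, 174, 62] -32 [137, 174, 62] -31 [136, 173, 62] -30 [136, 173, 61] -29 [135, 172, 60] -28 [134, 172, 60] -27 [134, 171, 60] -26 [135, 172, 61] -25 [134, 171, 60] -24 [133, 170, 60] -23 [134, 170, 60] -22 [133, 170, 59] -21 [133, 170, 59] -20 [122, 155, 54] -19 [43, 53, 25] -18 [29, 31, 28] -17 [92, 118, 45] -16 [131, 168, 59] -15 [131, 167, 58] -14 [131, 168, 59] -13 [122, 151, 65] -12 [119, 130, 91] -11 [141, 147, 123] -10 [163, 169, 144] -9 [185, 191, 168] -8 [198, 204, 187] -7 [199, 206, 191] -6 [199, 206, 190] -5 [197, 203, 186] -4 [194, 200, 179] -3 [184, 189, 165] -2 [166, 170, 148] -1 [147, 153, 128]
```

The line is at -17.9 mm and the bubble's near end is about 5 mm past it. The bubble is therefore centred within about 1 mm, with 15.5 N on the stop and a 50 N grip. Handing in.

```bash
python3 -c "
from h import *
s=r.state();print(s['force'],s['gripper_force'],s['time']);print(r.sign_off())"
```

```text
[-1.13540571 -1.0408976  15.69673835] 50.00449061393738 18.55
the job is handed in; nothing more can be done
None
```

The job is handed in at 18.6 s: the level sits bubble up in the long pocket, and the knob is still gripped and pressed with about 16 N, which I take as its stop, after a 48° anticlockwise turn, with the bubble centred to about 1 mm (measured from its near end, as the picture cut off the far one); I viewed 11 pictures, one over the limit of 10.

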